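# Reset the dining-room call console under its push-latch cover

## Robot

A 6-joint arm with a two-finger parallel gripper is mounted at the origin on the work surface. World frame = base frame: x ahead of the robot, y to its left, z up, the work surface at z = 0. Lengths are in m, angles in degrees, forces in N, time in s.
With the tool pointing down it reaches from about 0.325 to 0.9 m from the base axis. Payload 3.5 kg.
Tool frame: the origin (TCP) lies where the fingers leave the gripper's body, on its centre line; the fingertips stand 73 mm ahead of it and the grasp point (between the pads) lies 54 mm ahead of it; z points along the fingers, y is the direction in which the jaws open and shut (so a half turn about z gives the same grasp; the last joint's range is limited). The gripper opens to 85 mm and grips with 20 to 120 N. Pads are 22 mm wide; open, the fingers measure 114 mm over their backs; the gripper's body (76 mm by 85 mm) begins 54 mm behind the grasp point. The pads swing forward as they close: fully open they stand 13 mm farther back than shut.
Start: joints at [60.997, 15.837, -1.513, 72.651, 0, 84.076], TCP at [0.245, 0.575, 0.304] pointing down, gripper open.
Joint ranges: [-178.77, 178.77], [-48.84, 107.48], [-61.69, 71.31], [-111.58, 123.2], [-90, 87.43], [-180, 180]. Speed limits (degrees/s): [147.25, 147.25, 180, 180, 180, 180].

## Interface

Orientations are given as [roll, pitch, yaw] about the fixed x, y, z axes, in that order (R = Rz(yaw) Ry(pitch) Rx(roll)).
In Python, from plant import manip gives the robot as it stands. The module is installed in compiled form; this text tells all that it offers.
- The arm moves only by the tool drive_tool, never from a script. Its argument "steps" is a list of rows, each a list of 3 entries, a list of its own where there are three numbers: the shift along the tool's x, y, z in m, then the turn, a rotation vector about the tool's x, y, z in degrees, then the opening, from -1 (shut) to 1 (fully open). In form: [[[tx, ty, tz], [ax, ay, az], grip], ...]. A call has 1 to 20 rows; each row shifts and turns the pose as measured when the row begins, along the tool's axes as they then stand; what a row does not reach is not made up. A row lasts 1/12 s, in which the tool goes at most 41.7 mm and 7.16 degrees, less where a joint would pass 70% of its speed; a pose out of reach is approached as far as the arm can. A call with a gripper value outside its range is refused whole. The fingers move at their own pace and stop on an object; the grip force is fixed at half the most. Time passes only in rows, so rows that do not move let the fingers close. It gives the time, the measured TCP pose, the force and the opening at its end, in the units of the state.
- manip.sense(): the state, without advancing time (a new reading comes with each control period).
- manip.get_image(name): name is "side" or "top" or "wrist"; returns the picture (400x640x3 uint8, red, green, blue); there is no depth.
- manip.calibration(name): a dict with "K" (3x3 intrinsics, pixels), "eye" and "rotation" of the camera in the world. Camera axes: x right, y up, looking along -z (the intrinsics and any distortion apply to the point x, -y, -z); pixel columns grow to the right and rows downward; lengths in m; the calibration is good to about 2 mm. A picture is of the moment at which its call begins: read the wrist's pose just before it. calibration takes no time and is no camera call; for the wrist camera it gives the pose at the moment of the call.
- manip.finish_job(): hands the job in, once; it reports no verdict.
The state is a dict: "clock": time; "joint_positions": joint angles; "joint_velocities": joint speeds; "tau": joint torques, N m; "tool_pos": TCP position; "orientation": TCP orientation; "contact_force": force on the tool from outside, world axes, zero at the start; "ft_torque": the same for the moment, N m; "opening": opening from 0.0 (shut) to 1.0 (fully open).
Only numpy, scipy, OpenCV 4.12 (cv2) and the standard library are available. Lean on these libraries where they do the work, as an engineer would, in place of code of your own. Each camera call takes 0.05 s, during which the arm holds its last target. There are 200 camera calls.

## Task

The resident's call has been answered, so reset the table-top call console: press its blue push-latch cover down and let go so that it springs open, press the green button inside all the way down, then press the cover shut again so that it latches flush. Work with the fingertips on the outside of the cover only: do not hook or pinch it from beneath, do not press the orange button, and leave the mug, jar and bowl standing where they are.

Things in the scene. Friction and masses are not known exactly. Their poses are not given: they have to be found in the camera images.
- console: Fixed white call console, 138 mm (its x) by 170 mm (its y), 70 mm high. Origin: centre of its underside; x points from its front (the cover's free edge) to the hinge side, z up. Side walls (8 mm thick) and the 36 mm deep rear block, with an amber lamp 8 mm high on it, are 70 mm high, the front wall 56 mm. Under the cover a black panel 32 mm above the table carries two push buttons.
- cover (a joint): Angle of the blue cover, 85 mm from hinge to free edge, 150 mm wide, 5 mm thick: about 0.01 = latched, flush with the side walls (top face 70 mm above the table); -0.105 = pressed in to its stop (9 mm down at the free edge); 1.15 = fully open (free edge 145 mm above the table). Latched, it opens when pressed to the stop (at least to -0.09) and let go: a damped spring swings it up in about 1 s.
- cover_press (a point): Where to press: a white dot on the cover's top (outer) face, 70 mm from the hinge, midway across; moves with the cover. Its x axis runs in the cover towards the hinge, z out of the outer face. The spring pushes back with 3 to 4 N here, more if moved fast. From open, push the cover down past level to the same stop (at least to -0.09), then let go (move up, clear of it): it stays latched at 0.
- cover_hinge (a point): Midpoint of the cover's hinge line, which runs along the console's y axis, 30 mm behind the console's centre and 67.5 mm above the table. The outer face lies 2.5 mm beyond the hinge line. Latched, the cover reaches from here towards the console's front (-x of the console) by 87 mm; the free edge rises as it opens. Its grey underside is not to be touched.
- green (a joint): Travel of the green reset button: 0 = out, 0.006 m = fully down. Springs back when let go; about 5 N fully down.
- green_top (a point): Centre of the top of the green button (22 mm across, grey collar 38 mm across). It points straight up, 54 mm above the table when out, 62 mm in front of the hinge line, and is hidden under the cover until that is open. The two buttons stand side by side 60 mm apart across the console and change places from run to run.
- orange (a joint): Travel of the orange button: 0 = out, 0.006 m = fully down. Not to be pressed.
- orange_top (a point): Centre of the top of the orange button, the same size and height as the green one.
- mug: White mug, 76 mm across and 85 mm high, handle at its +y; origin at the centre of its underside. Stands loose near the console.
- jar: Glass jar with a red cap, 64 mm across, 90 mm high; origin at the centre of its underside. Stands loose near the console.
- bowl: Blue bowl, 110 mm across, 50 mm high; origin at the centre of its underside. Stands loose near the console.
There are look-alikes about, which are no part of the job. What is meant by the console is not purple, and is the smaller of those in its own colour.

How it is judged:
By the outcome, as a careful person would: the job done as asked, in the order asked, and still so for the second after the job is handed in, with the robot touching nothing.
It also fails if it takes over 54 s, if anything falls off the work surface, if the arm or the gripper's body presses on something with over 40 N, if the wrist force passes 120 N, or if a joint passes its speed limit or range.

## Working session

There is one attempt and no reset: what is moved stays moved. The work goes in short steps, Python scripts to look and compute and a tool call to move; the robot and the scene stay as the last step left them, time stands still between calls to the robot, and variables do not carry over. Pictures are saved under pics/ and viewed, about 8 in all and at most 12, crops included, and the job is handed in when it is done.

Besides the shell and the picture viewer there is one more tool, called after "Emit:" in YAML: its name, and indented under it one key for each argument. drive_tool: Moves the arm, as the interface text tells. Its arguments: {"type":"object","properties":{"steps":{"type":"array"}},"required":["steps"]}

```bash
mkdir -p pics
python3 - <<'E'
from plant import manip
import cv2
for n in ("top","side"):
    cv2.imwrite(f"pics/{n}0.png",manip.get_image(n)[:,:,::-1])
    c=manip.calibration(n);print(n,c)
print(manip.sense())
E
```

```text
top {'K': array([[461.16397797,   0.        , 325.53512042],
       [  0.        , 461.16397797, 197.91744365],
       [  0.        ,   0.        ,   1.        ]]), 'eye': array([0.38028987, 0.04738049, 1.16203303]), 'rotation': array([  8.43568353,  -1.51085955, -91.02738051])}
side {'K': array([[377.60089761,   0.        , 319.11817626],
       [  0.        , 377.60089761, 198.57829382],
       [  0.        ,   0.        ,   1.        ]]), 'eye': array([0.30460854, 0.59141128, 0.47963815]), 'rotation': array([  55.21849808,    0.44789935, -158.37698238])}
{'clock': 0.1, 'joint_positions': array([ 6.09985195e+01,  1.58769040e+01, -1.59113897e+00,  7.26505438e+01,
       -1.55981571e-03,  8.40762299e+01]), 'joint_velocities': array([ 0.04640892, -0.09384872,  0.24438718, -0.02385218,  0.02550209,
        0.01754832]), 'tau': array([ 3.13973283e-05, -4.46707141e+01,  2.96128535e+01,  8.44890688e-03,
       -1.38421155e-04,  3.91668223e-06]), 'tool_pos': array([0.24471937, 0.57448197, 0.30282932]), 'orientation': array([-1.79881885e+02, -1.06872794e-02,  1.56922280e+02]), 'contact_force': array([-0.22737737, -0.03403535, -0.22915516]), 'ft_torque': array([-0.03020428, -0.02277562,  0.02343639]), 'opening': 0.9978892683435968}
```

View pics/top0.png

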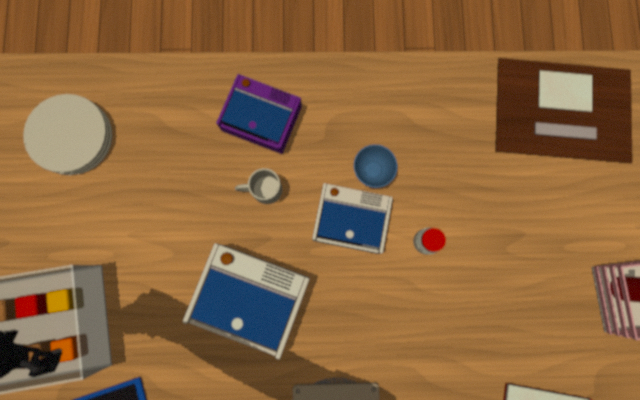

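View pics/side0.png

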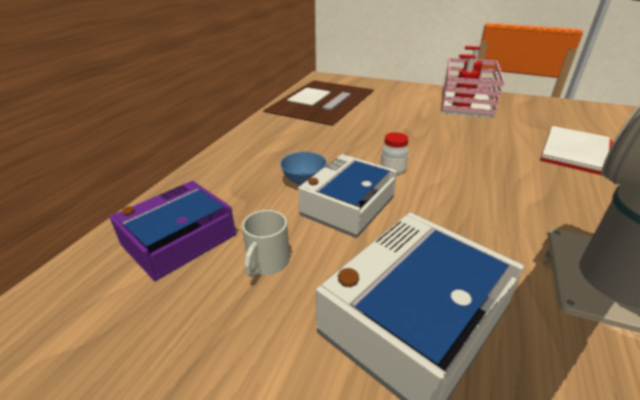

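The top view shows the small white console at about (353,218), with its dot at (349,234) and its front facing the robot. The bowl is at (375,166), the jar at (432,240) and the mug at (264,186). The bigger white console at (248,300) and the purple one are look-alikes. The side view agrees.

```bash
cat > h.py <<'E'
import numpy as np,cv2
from plant import manip
from scipy.spatial.transform import Rotation as R
def ray(n,u,v,cal=None):
    c=cal or manip.calibration(n);K=c["K"]
    d=np.array([(u-K[0,2])/K[0,0],-(v-K[1,2])/K[1,1],-1])
    return np.array(c["eye"]),R.from_euler("xyz",c["rotation"],degrees=True).apply(d)
def on(n,u,v,z,cal=None):
    e,d=ray(n,u,v,cal);return e+d*(z-e[2])/d[2]
def tri(a,b):
    (p,d),(q,f)=ray(*a),ray(*b)
    s=np.linalg.lstsq(np.c_[d,-f],q-p,rcond=None)[0]
    x,y=p+s[0]*d,q+s[1]*f
    return (x+y)/2,np.linalg.norm(x-y)
E
python3 - <<'E'
from h import *
t=cv2.imread("pics/top0.png");s=cv2.imread("pics/side0.png")
def blue(im,x0,y0,x1,y1):
    h=cv2.cvtColor(im,cv2.COLOR_BGR2HSV);m=cv2.inRange(h,(100,120,50),(125,255,255))
    k=np.zeros_like(m);k[y0:y1,x0:x1]=m[y0:y1,x0:x1];return k
def white(im,x0,y0,x1,y1):
    h=cv2.cvtColor(im,cv2.COLOR_BGR2HSV);m=cv2.inRange(h,(0,0,140),(180,75,255))
    k=np.zeros_like(m);k[y0:y1,x0:x1]=m[y0:y1,x0:x1];return k
def cen(m):
    M=cv2.moments(m,True);return M["m10"]/M["m00"],M["m01"]/M["m00"],M["m00"]
dt=cen(white(t,341,227,357,241));ds=cen(white(s,359,177,375,190))
print(dt,ds);print(on("top",*dt[:2],.07),on("side",*ds[:2],.07),tri(("top",*dt[:2]),("side",*ds[:2])))
m=blue(t,312,192,395,255)
c=max(cv2.findContours(m,0,2)[0],key=cv2.contourArea);r=cv2.minAreaRect(c)
for p in cv2.boxPoints(r): print("blue",p,on("top",*p,.07)[:2])
# quad corners of console (white+blue)
a=white(t,308,180,396,255)|m
c=max(cv2.findContours(a,0,2)[0],key=cv2.contourArea)
for p in cv2.boxPoints(cv2.minAreaRect(c)): print("con",p,on("top",*p,.07)[:2])
for n,u,v,z in(("mug",264,184,.085),("jar",433,240,.09),("bowl",375,165,.05)):print(n,on("top",u,v,z))
E
```

```text
(349.325, 233.975, 40.0) (366.3333333333333, 183.3125, 48.0)
[ 0.45456985 -0.03918176  0.07      ] [ 0.45593852 -0.03993964  0.07      ] (array([ 0.45510777, -0.03901314,  0.07064875]), np.float64(0.0011859357357392015))
blue [317.34616 235.26923] [0.45273166 0.03665208]
blue [324.15384 201.23077] [0.53379163 0.01912577]
blue [384.92307 213.38461] [ 0.50238339 -0.12568794]
blue [378.1154  247.42307] [ 0.42170666 -0.10654718]
con [317.34616 235.26923] [0.45273166 0.03665208]
con [324.15384 201.23077] [0.53379163 0.01912577]
con [384.92307 213.38461] [ 0.50238339 -0.12568794]
con [378.1154  247.42307] [ 0.42170666 -0.10654718]
mug [0.57483386 0.16102282 0.085     ]
jar [ 0.43601157 -0.2328262   0.09      ]
bowl [ 0.62524104 -0.10867786  0.05      ]
```

```bash
cat >> h.py <<'E'
YAW=-12.2; a=np.radians(YAW); CX=np.array([np.cos(a),np.sin(a),0]); CY=np.array([-np.sin(a),np.cos(a),0]); Z=np.array([0,0,1.])
DOT=np.array([.455,-.039,.07]); H=DOT+.07*CX-.0025*Z   # hinge
def go(tip,tilt=0,yaw=YAW+180,L=.073):
    """remaining shift/turn in tool axes to have the tip at world point, tool tilted (body towards the front)"""
    s=manip.sense();r=R.from_euler("xyz",s["orientation"],degrees=True)
    g=R.from_rotvec(-np.radians(tilt)*CY)*R.from_euler("xyz",[180,0,yaw],degrees=True)
    tcp=np.array(tip)-L*g.apply([0,0,1])
    print("t",s["clock"],"tip",r.apply([0,0,L])+s["tool_pos"],"F",s["contact_force"])
    print("target tcp",tcp.round(4),"shift",r.inv().apply(tcp-s["tool_pos"]).round(4),"turn",np.degrees((r.inv()*g).as_rotvec()).round(2))
E
python3 - <<'E'
from h import *
s=manip.sense();c=manip.calibration("wrist");r=R.from_euler("xyz",s["orientation"],degrees=True)
print("cam in tool",r.inv().apply(c["eye"]-s["tool_pos"]),H)
go(DOT+[0,0,.10]); go(DOT,20)
E
```

```text
cam in tool [ 0.07245128 -0.0004978  -0.07003434] [ 0.52341911 -0.05379274  0.0675    ]
t 0.1 tip [0.24464786 0.57434886 0.22982947] F [-0.22737737 -0.03403535 -0.22915516]
target tcp [ 0.455 -0.039  0.243] shift [-0.4339 -0.4818  0.0607] turn [ -0.12  -0.02 -10.88]
t 0.1 tip [0.24464786 0.57434886 0.22982947] F [-0.22737737 -0.03403535 -0.22915516]
target tcp [ 0.4306 -0.0337  0.1386] shift [-0.4094 -0.4863  0.1652] turn [ -2.01 -19.96 -10.75]
```

Emit:
drive_tool:
  steps:
    - [[-0.0241, -0.0268, 0], [0, 0, 0], -1]
    - [[-0.0241, -0.0268, 0], [0, 0, 0], -1]
    - [[-0.0241, -0.0268, 0], [0, 0, 0], -1]
    - [[-0.0241, -0.0268, 0], [0, 0, 0], -1]
    - [[-0.0241, -0.0268, 0], [0, 0, 0], -1]
    - [[-0.0241, -0.0268, 0], [0, 0, 0], -1]
    - [[-0.0241, -0.0268, 0], [0, 0, 0], -1]
    - [[-0.0241, -0.0268, 0], [0, 0, 0], -1]
    - [[-0.0241, -0.0268, 0], [0, 0, 0], -1]
    - [[-0.0241, -0.0268, 0], [0, 0, 0], -1]
    - [[-0.0241, -0.0268, 0], [0, 0, 0], -1]
    - [[-0.0241, -0.0268, 0], [0, 0, 0], -1]
    - [[-0.0241, -0.0268, 0], [0, 0, 0], -1]
    - [[-0.0241, -0.0268, 0], [0, 0, 0], -1]
    - [[-0.0241, -0.0268, 0], [0, 0, 0], -1]
    - [[-0.0241, -0.0268, 0], [0, 0, 0], -1]

```text
clock: 1.43
tool_pos: [0.4336, 0.0105, 0.2956]
orientation: [-179.6, -0.3, 157.8]
contact_force: [-0.0, 0.3, 0.7]
opening: 0.001
```

Run:
```python
from h import *
go(DOT+[0,0,.03])
```

```text
t 1.4333 tip [0.4330765  0.01015354 0.22255778] F [-0.01309255  0.30019763  0.68452591]
target tcp [ 0.455 -0.039  0.173] shift [-0.0391 -0.0369  0.1226] turn [ -0.37  -0.34 -10.02]
```

Emit:
drive_tool:
  steps:
    - [[-0.0195, -0.0185, 0.02], [0, 0, -5], -1]
    - [[-0.0195, -0.0185, 0.02], [-0.3, -0.3, -5], -1]
    - [[0, 0, 0.02], [0, 0, 0], -1]
    - [[0, 0, 0], [0, 0, 0], -1]
    - [[0, 0, 0], [0, 0, 0], -1]

```text
clock: 1.85
tool_pos: [0.4611, -0.0481, 0.2345]
orientation: [-179.9, 0.3, 167.6]
contact_force: [-0.3, 0.6, 0.7]
opening: 0.004
```

Run:
```python
from h import *
c=manip.calibration("wrist");w=manip.get_image("wrist")[:,:,::-1];cv2.imwrite("pics/w1.png",w)
h=cv2.cvtColor(w,cv2.COLOR_BGR2HSV)
b=cv2.inRange(h,(100,120,40),(125,255,255));n,l,st,ce=cv2.connectedComponentsWithStats(b)
i=1+np.argmax(st[1:,4]);print("blue",st[i])
m=(l==i).astype(np.uint8);cn=max(cv2.findContours(m,0,2)[0],key=cv2.contourArea)
hull=cv2.drawContours(np.zeros_like(m),[cv2.convexHull(cn)],0,1,-1)
d=cv2.inRange(h,(0,0,140),(180,75,255))*hull
n,l,st,ce=cv2.connectedComponentsWithStats(d)
for k in range(1,n):
    if st[k,4]>60:print("white",st[k],ce[k],on("wrist",*ce[k],.07,c))
print("box")
for p in cv2.boxPoints(cv2.minAreaRect(cn)):print(p,on("wrist",*p,.07,c))
go(DOT+[0,0,.03])
```

```text
blue [  237   173   196    99 16317]
white [321 183  25  25 493] [333.26369168 194.68965517] [ 0.45449357 -0.03770001  0.07      ]
box
[237. 173.] [ 0.42259329 -0.10483022  0.07      ]
[432. 173.] [0.45375681 0.03796943 0.07      ]
[432. 271.] [0.53557916 0.02851042 0.07      ]
[237. 271.] [ 0.50145613 -0.12846187  0.07      ]
t 1.9 tip [ 0.46059617 -0.04783659  0.16126149] F [ 0.81493889 -0.63382427 -0.86336099]
target tcp [ 0.455 -0.039  0.173] shift [0.0073 0.0074 0.0612] turn [-0.14  0.17 -0.18]
```

View pics/w1.png

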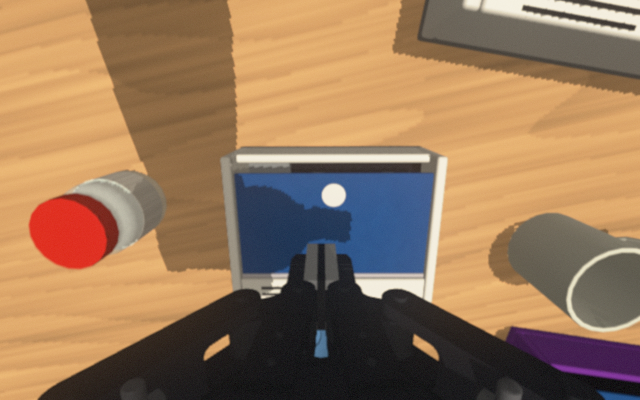

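The wrist view has the dot at (333,195). Cast onto z = 0.07 that gives (0.4545, -0.0377), within 2 mm of the other views, and the front edge gives the same yaw. Descending now.

Emit:
drive_tool:
  steps:
    - [[0.007, 0.008, 0.03], [0, 0, 0], -1]
    - [[0, 0, 0.03], [0, 0, 0], -1]
    - [[0, 0, 0.015], [0, 0, 0], -1]
    - [[0, 0, 0.005], [0, 0, 0], -1]
    - [[0, 0, 0], [0, 0, 0], -1]

```text
clock: 2.32
tool_pos: [0.459, -0.0353, 0.1587]
orientation: [-179.9, 0.8, 167.9]
contact_force: [-0.1, 0.4, 0.4]
opening: 0.004
```

Run:
```python
from h import *
go(DOT+[0,0,-.0075])
```

```text
t 2.3167 tip [ 0.45993611 -0.035693    0.08574841] F [-0.07953258  0.42669047  0.37496084]
target tcp [ 0.455  -0.039   0.1355] shift [ 0.0034 -0.0044  0.0232] turn [-0.1   0.81  0.11]
```

Emit:
drive_tool:
  steps:
    - [[0.0034, -0.004, 0.01], [0, 0.8, 0], -1]
    - [[0, 0, 0.005], [0, 0, 0], -1]
    - [[0, 0, 0.004], [0, 0, 0], -1]
    - [[0, 0, 0.004], [0, 0, 0], -1]
    - [[0, 0, 0.003], [0, 0, 0], -1]
    - [[0, 0, 0.002], [0, 0, 0], -1]

```text
clock: 2.82
tool_pos: [0.4577, -0.0383, 0.1356]
orientation: [-179.9, 0.3, 168.1]
contact_force: [-8.0, 1.7, 25.3]
opening: -0.004
```

Run:
```python
from h import *
go(DOT+[0,0,-.0075])
```

```text
t 2.8167 tip [ 0.45806785 -0.03847681  0.06258029] F [-7.95101533  1.69100991 25.27687356]
target tcp [ 0.455  -0.039   0.1355] shift [ 0.0025 -0.0013  0.0001] turn [-0.09  0.33  0.25]
```

25 N at tip z 0.0626 means it is at the stop. Letting go now, up and clear.

Emit:
drive_tool:
  steps:
    - [[0, 0, -0.02], [0, 0, 0], -1]
    - [[0, 0, -0.04], [0, 0, 0], -1]
    - [[0, 0, -0.04], [0, 0, 0], -1]
    - [[0, 0, -0.04], [0, 0, 0], -1]
    - [[0.03, 0, -0.02], [0, -5, 0], -1]
    - [[0.03, 0, 0], [0, -5, 0], -1]
    - [[0, 0, 0], [0, -5, 0], -1]
    - [[0, 0, 0], [0, -5, 0], -1]
    - [[0, 0, 0], [0, 0, 0], -1]
    - [[0, 0, 0], [0, 0, 0], -1]
    - [[0, 0, 0], [0, 0, 0], -1]
    - [[0, 0, 0], [0, 0, 0], -1]

```text
clock: 3.82
tool_pos: [0.4037, -0.028, 0.3024]
orientation: [-179.8, 21.5, 167.9]
contact_force: [0.1, 0.6, 0.3]
opening: 0.004
```

Run:
```python
from h import *
go(DOT+[0,0,.03],20)
for n in("wrist","side"):
    c=manip.calibration(n);w=manip.get_image(n)[:,:,::-1].copy()
    h=cv2.cvtColor(w,cv2.COLOR_BGR2HSV)
    for nm,lo,hi in(("green",(40,80,40),(85,255,255)),("orange",(5,150,120),(18,255,255))):
        N,l,st,ce=cv2.connectedComponentsWithStats(cv2.inRange(h,lo,hi))
        for k in range(1,N):
            if 30<st[k,4]<3000:
                p=on(n,*ce[k],.054,c)
                if np.linalg.norm(p[:2]-H[:2])<.2: print(n,nm,st[k],ce[k],p, "console rel hinge",(p-H)@CX,(p-H)@CY)
    cv2.imwrite(f"pics/{n}2.png",w)
W=np.hstack([cv2.imread("pics/wrist2.png"),cv2.imread("pics/side2.png")]);cv2.imwrite("pics/ws2.png",cv2.resize(W,(800,250),interpolation=cv2.INTER_AREA))
```

```text
t 3.8167 tip [ 0.4298577  -0.03374709  0.23450322] F [0.12878457 0.56526654 0.34342784]
target tcp [ 0.4306 -0.0337  0.1686] shift [0.0235 0.0003 0.1346] turn [-0.11  1.5   0.13]
wrist green [360 134  21  22 364] [369.75824176 144.61263736] [0.46962925 0.00729169 0.054     ] console rel hinge -0.06548372358208175 0.048337759701793895
wrist orange [301 134  21  22 357] [311.11484594 144.42296919] [ 0.45721448 -0.05027569  0.054     ] console rel hinge -0.06545269463923897 -0.010553066145721147
side green [345 197  12   8  69] [350.88405797 200.13043478] [0.47336473 0.00555688 0.054     ] console rel hinge -0.06146599193459175 0.0474315231762698
side orange [360 185  10   9  72] [364.56944444 188.54166667] [ 0.45977803 -0.04401903  0.054     ] console rel hinge -0.06426923460805488 -0.0038959622935947043
```

View pics/ws2.png

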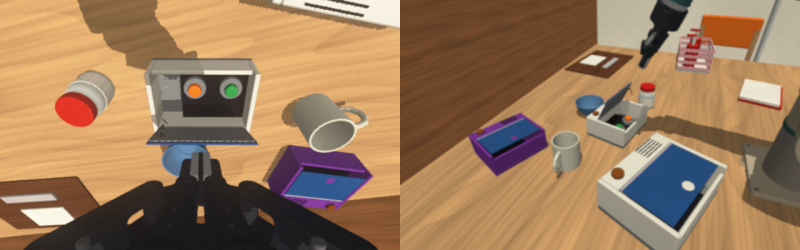

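The cover stands open. In the wrist frame orange is at (311,144) and green at (370,145), so green is on the mug side. It lies at about (0.473, 0.006), 62 mm in front of the hinge and 59 mm from orange, as the description says.

```bash
cat >> h.py <<'E'
G=np.array([.4725,.0065,.054])
E
python3 - <<'E'
from h import *
print(tri(("wrist",369.76,144.61),("side",350.88,200.13)))
go(G+[0,0,.04],20)
E
```

```text
(array([0.47158814, 0.00710125, 0.05426709]), np.float64(0.0031563573271890626))
t 3.9167 tip [ 0.43015151 -0.0338109   0.23442437] F [-0.9740587   0.16832558 -0.44782721]
target tcp [0.4481 0.0118 0.1626] shift [0.0189 0.0485 0.1426] turn [-0.1   1.5   0.13]
```

Emit:
drive_tool:
  steps:
    - [[0.019, 0.02, 0], [0, 1.5, 0], -1]
    - [[0, 0.02, 0.03], [0, 0, 0], -1]
    - [[0, 0.008, 0.035], [0, 0, 0], -1]
    - [[0, 0, 0.035], [0, 0, 0], -1]
    - [[0, 0, 0.03], [0, 0, 0], -1]
    - [[0, 0, 0], [0, 0, 0], -1]
    - [[0, 0, 0], [0, 0, 0], -1]

```text
clock: 4.5
tool_pos: [0.4523, 0.0129, 0.1736]
orientation: [-179.9, 20.3, 167.8]
contact_force: [-0.3, -0.6, 0.4]
opening: -0.004
```

Run:
```python
from h import *
go(G+[0,0,.005],20)
cv2.imwrite("pics/side3.png",cv2.resize(manip.get_image("side")[120:260,270:470,::-1],(800,560),interpolation=cv2.INTER_CUBIC))
```

```text
t 4.5 tip [0.47695768 0.00742504 0.10513787] F [-0.27384418 -0.61610418  0.38510331]
target tcp [0.4481 0.0118 0.1276] shift [ 0.0195 -0.0019  0.0418] turn [-0.13  0.26  0.01]
```

View pics/side3.png

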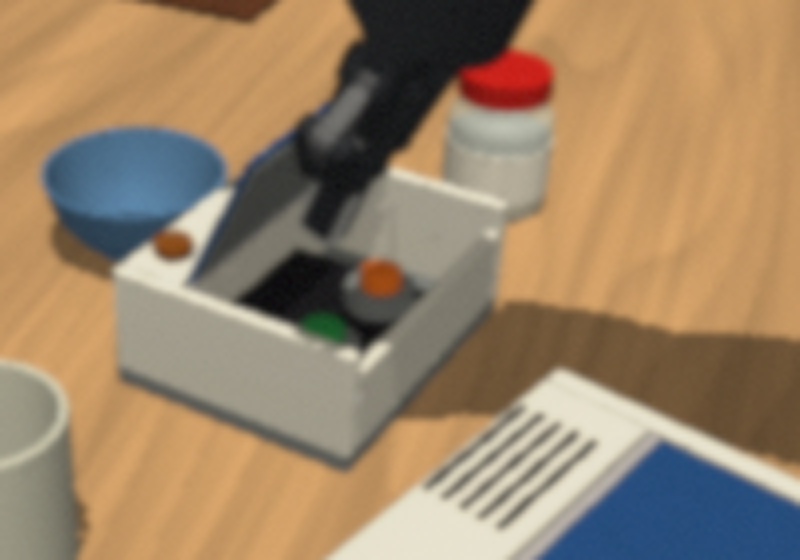

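The side crop shows the fingertips above green (green at crop (325,325)) and clear of both the cover and orange. With the 20° tilt the front corner of the tip touches first, so I aim 6 mm hinge-ward of the button's centre.

Run:
```python
from h import *
go(G+.006*CX+[0,0,.010],20)
```

```text
t 4.55 tip [0.47653755 0.0073847  0.10526189] F [-0.28009495 -0.42616687  0.03271992]
target tcp [0.454  0.0105 0.1326] shift [ 0.0119 -0.0018  0.0395] turn [-0.14  0.25  0.  ]
```

Emit:
drive_tool:
  steps:
    - [[0.005, -0.002, 0.015], [0, 0, 0], -1]
    - [[0.005, 0, 0.015], [0, 0, 0], -1]
    - [[0.003, 0, 0.01], [0, 0.2, 0], -1]
    - [[0, 0, 0], [0, 0, 0], -1]
    - [[0, 0, 0], [0, 0, 0], -1]

```text
clock: 4.97
tool_pos: [0.4596, 0.0093, 0.1389]
orientation: [-179.9, 20.8, 167.7]
contact_force: [-0.4, 0.5, 0.6]
opening: -0.001
```

Run:
```python
from h import *
go(G+.006*CX+[0,0,-.0025],20)
```

```text
t 4.9667 tip [0.48488064 0.00375047 0.07067335] F [-0.4130423   0.52954344  0.58843144]
target tcp [0.454  0.0105 0.1201] shift [ 0.0121 -0.      0.0156] turn [-0.09  0.76 -0.08]
```

Emit:
drive_tool:
  steps:
    - [[0.008, 0, 0.003], [0, 0.8, 0], -1]
    - [[0.002, 0, 0.004], [0, 0, 0], -1]
    - [[0.001, 0, 0.003], [0, 0, 0], -1]
    - [[0.001, 0, 0.002], [0, 0, 0], -1]

```text
clock: 5.3
tool_pos: [0.4557, 0.0105, 0.128]
orientation: [180.0, 20.5, 167.7]
contact_force: [0.6, -0.1, 0.5]
opening: 0.001
```

Run:
```python
from h import *
go(G+.006*CX+[0,0,-.0025],20)
```

```text
t 5.3 tip [0.48061605 0.00508876 0.05965314] F [ 0.60301412 -0.11507202  0.46535032]
target tcp [0.454  0.0105 0.1201] shift [ 0.0044 -0.0004  0.0069] turn [-0.03  0.46 -0.12]
```

Contact is expected at tip z of about 0.058; pressing in small steps.

Emit:
drive_tool:
  steps:
    - [[0.002, 0, 0.003], [0, 0.3, 0], -1]
    - [[0.001, 0, 0.003], [0, 0, 0], -1]
    - [[0.001, 0, 0.003], [0, 0, 0], -1]
    - [[0.001, 0, 0.003], [0, 0, 0], -1]

```text
clock: 5.63
tool_pos: [0.4561, 0.0106, 0.1169]
orientation: [-180.0, 20.3, 167.7]
contact_force: [-32.5, 4.6, 64.9]
opening: -0.001
```

Run:
```python
from h import *
go(G+.006*CX+[0,0,-.0025],20)
```

```text
t 5.6333 tip [0.48082341 0.00518643 0.04846715] F [-32.45048655   4.62337448  64.88211806]
target tcp [0.454  0.0105 0.1201] shift [ 0.0008 -0.0005 -0.0037] turn [-0.05  0.3  -0.09]
```

Emit:
drive_tool:
  steps:
    - [[-0.001, 0, -0.004], [0, 0, 0], -1]
    - [[-0.003, 0, -0.01], [0, 0, 0], -1]
    - [[0, 0, 0], [0, 0, 0], -1]
    - [[0, 0, 0], [0, 0, 0], -1]

```text
clock: 5.97
tool_pos: [0.4564, 0.0109, 0.1332]
orientation: [-180.0, 20.5, 167.7]
contact_force: [0.0, 0.3, -0.0]
opening: 0.004
```

Run:
```python
from h import *
go(G+.002*CX+[0,0,.004],20)
cv2.imwrite("pics/side4.png",cv2.resize(manip.get_image("side")[160:230,310:410,::-1],(800,560),interpolation=cv2.INTER_CUBIC))
```

```text
t 5.9667 tip [0.48134669 0.00540563 0.06478203] F [ 0.04696498  0.34034119 -0.03898081]
target tcp [0.4501 0.0114 0.1266] shift [ 0.0082 -0.0009  0.0039] turn [-0.04  0.5  -0.08]
```

View pics/side4.png

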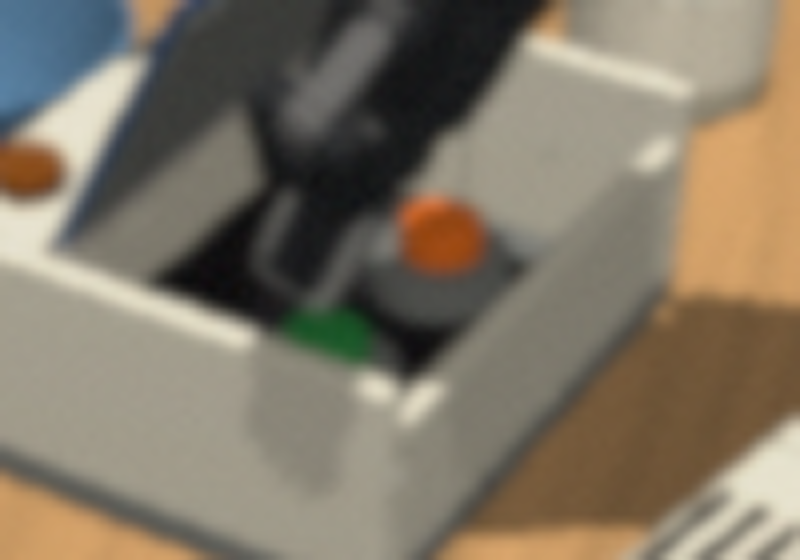

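The tip (crop (300,280)) sits on the hinge side of green (330,335). The first press may have partly met the collar, so I re-centre and press again.

Emit:
drive_tool:
  steps:
    - [[0.008, -0.001, -0.003], [0, 0.5, 0], -1]
    - [[0.002, 0, 0], [0, 0, 0], -1]
    - [[0, 0, 0], [0, 0, 0], -1]
    - [[0, 0, 0], [0, 0, 0], -1]

```text
clock: 6.35
tool_pos: [0.4431, 0.0123, 0.1296]
orientation: [-180.0, 19.7, 167.7]
contact_force: [0.2, 0.4, 0.5]
opening: 0.001
```

Run:
```python
from h import *
go(G+.000*CX+[0,0,.004],20)
```

```text
t 6.35 tip [0.46708409 0.00706606 0.06080873] F [0.24625441 0.40611186 0.50539715]
target tcp [0.4481 0.0118 0.1266] shift [-0.0037  0.0005  0.0045] turn [-0.07 -0.34 -0.07]
```

Emit:
drive_tool:
  steps:
    - [[-0.003, 0, 0.003], [0, -0.3, 0], -1]
    - [[0, 0, 0.002], [0, 0, 0], -1]
    - [[0, 0, 0], [0, 0, 0], -1]

```text
clock: 6.6
tool_pos: [0.4474, 0.0113, 0.1249]
orientation: [-180.0, 19.9, 167.7]
contact_force: [0.0, -0.5, 1.5]
opening: 0.002
```

Run:
```python
from h import *
go(G+.000*CX+[0,0,-.006],20)
```

```text
t 6.6 tip [0.47175651 0.00597454 0.05625908] F [ 0.01053433 -0.54944696  1.52500594]
target tcp [0.4481 0.0118 0.1166] shift [0.0023 0.0006 0.008 ] turn [-0.07 -0.06 -0.07]
```

Emit:
drive_tool:
  steps:
    - [[0.001, 0, 0.002], [0, 0, 0], -1]
    - [[0.0007, 0, 0.002], [0, 0, 0], -1]

```text
clock: 6.77
tool_pos: [0.4478, 0.0113, 0.1207]
orientation: [-180.0, 20.0, 167.7]
contact_force: [-3.5, 0.6, 3.9]
opening: 0.003
```

Emit:
drive_tool:
  steps:
    - [[0.0007, 0, 0.002], [0, 0, 0], -1]
    - [[0.0005, 0, 0.0015], [0, 0, 0], -1]

```text
clock: 6.93
tool_pos: [0.4481, 0.0113, 0.1177]
orientation: [-179.9, 20.0, 167.7]
contact_force: [-17.0, 2.9, 34.9]
opening: 0.002
```

Emit:
drive_tool:
  steps:
    - [[0.0007, 0, 0.002], [0, 0, 0], -1]

```text
clock: 7.02
tool_pos: [0.4483, 0.0113, 0.1174]
orientation: [-179.9, 20.0, 167.8]
contact_force: [-25.8, 3.2, 48.2]
opening: 0.001
```

Run:
```python
from h import *
go(G+.000*CX+[0,0,-.006],20)
```

```text
t 7.0167 tip [0.47269091 0.00585129 0.04877571] F [-25.76235849   3.23752249  48.22951241]
target tcp [0.4481 0.0118 0.1166] shift [0.0005 0.0005 0.0006] turn [-0.11  0.02 -0.04]
```

Spring feel of about 4 N, then a hard stop after about 7 mm: green is fully down. Retreating, levelling the tool and going over to behind the cover.

Emit:
drive_tool:
  steps:
    - [[0, 0, -0.02], [0, 0, 0], -1]
    - [[0, 0, -0.04], [0, 0, 0], -1]
    - [[0, 0, -0.04], [0, 0, 0], -1]
    - [[0, 0, -0.04], [0, 0, 0], -1]
    - [[0, 0, -0.04], [0, 0, 0], -1]
    - [[0, 0, -0.02], [0, 5, 0], -1]
    - [[0, 0, 0], [0, 5, 0], -1]
    - [[0, 0, 0], [0, 5, 0], -1]
    - [[0, 0, 0], [0, 5, 0], -1]
    - [[0, 0, 0], [0, 0, 0], -1]

```text
clock: 7.85
tool_pos: [0.3775, 0.0273, 0.3175]
orientation: [180.0, -0.2, 167.8]
contact_force: [0.4, 0.2, -0.3]
opening: 0.003
```

```bash
cat >> h.py <<'E'
def tipat(deg,r=.07,c=.011):
    f=np.radians(deg);return H+r*(-np.cos(f)*CX+np.sin(f)*Z)+.0025*(np.sin(f)*CX+np.cos(f)*Z)+c*CX
E
python3 - <<'E'
from h import *
im=manip.get_image("side")[:,:,::-1];cv2.imwrite("pics/s5.png",im)
go(tipat(66)+.025*CX+[0,0,.06])
for d in(66,50,35,20,10,0,-6):print(d,tipat(d))
E
```

```text
t 7.9 tip [0.37683938 0.02741902 0.24426801] F [-0.2778963   1.04714867  0.26464604]
target tcp [ 0.533  -0.0559  0.2655] shift [-0.1702 -0.0483  0.0516] turn [-0.   -0.05 -0.02]
66 [ 0.50857441 -0.0505832   0.13246502]
50 [ 0.49206359 -0.04701343  0.12273008]
35 [ 0.47952659 -0.04430284  0.10969823]
20 [ 0.47071349 -0.04239738  0.09379064]
10 [ 0.46721533 -0.04164105  0.08211739]
0 [ 0.46575157 -0.04132457  0.07      ]
-6 [ 0.46587096 -0.04135039  0.06266931]
```

Emit:
drive_tool:
  steps:
    - [[-0.034, -0.01, 0], [0, 0, 0], -1]
    - [[-0.034, -0.01, 0], [0, 0, 0], -1]
    - [[-0.034, -0.01, 0], [0, 0, 0], -1]
    - [[-0.034, -0.01, 0], [0, 0, 0], -1]
    - [[-0.034, -0.008, 0], [0, 0, 0], -1]
    - [[0, 0, 0.025], [0, 0, 0], -1]
    - [[0, 0, 0.025], [0, 0, 0], -1]
    - [[0, 0, 0], [0, 0, 0], -1]
    - [[0, 0, 0], [0, 0, 0], -1]

```text
clock: 8.65
tool_pos: [0.5352, -0.0581, 0.2606]
orientation: [-179.9, 0.7, 167.9]
contact_force: [0.5, -0.5, -0.0]
opening: -0.004
```

Run:
```python
from h import *
go(tipat(66)+.012*CX+[0,0,-.005])
cv2.imwrite("pics/side6.png",cv2.resize(manip.get_image("side")[100:240,270:470,::-1],(800,560),interpolation=cv2.INTER_CUBIC))
```

```text
t 8.65 tip [ 0.53604134 -0.0584111   0.18756944] F [ 0.53872589 -0.51270264 -0.02157381]
target tcp [ 0.5203 -0.0531  0.2005] shift [0.0163 0.0019 0.0599] turn [-0.12  0.67  0.11]
```

View pics/side6.png

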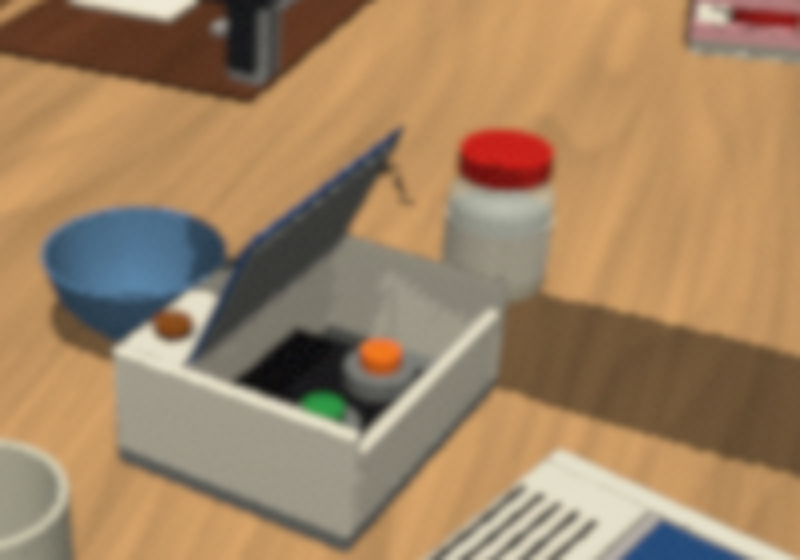

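Tip (crop (250,70)) is behind and above the outer face; green and orange both stand out again. Descending behind the cover.

Emit:
drive_tool:
  steps:
    - [[0, 0, 0.025], [0, 0.5, 0], -1]
    - [[0, 0, 0.02], [0, 0, 0], -1]
    - [[0, 0, 0.01], [0, 0, 0], -1]
    - [[0, 0, 0], [0, 0, 0], -1]
    - [[0.012, 0.002, 0], [0, 0, 0], -1]
    - [[0.006, 0, 0], [0, 0, 0], -1]

```text
clock: 9.2
tool_pos: [0.5192, -0.0514, 0.2121]
orientation: [-179.8, 0.9, 168.0]
contact_force: [-0.7, -0.1, -0.7]
opening: -0.002
```

Run:
```python
from h import *
go(tipat(50))
```

```text
t 9.2 tip [ 0.52031132 -0.05180397  0.13915183] F [-0.72939609 -0.06827832 -0.68222748]
target tcp [ 0.4921 -0.047   0.1957] shift [ 0.0277 -0.0013  0.016 ] turn [-0.15  0.91  0.24]
```

Emit:
drive_tool:
  steps:
    - [[0.008, 0, 0.004], [0, 0.5, 0], -1]
    - [[0.008, 0, 0.004], [0, 0.3, 0], -1]
    - [[0.008, 0, 0.005], [0, 0, 0], -1]
    - [[0.008, 0, 0.006], [0, 0, 0], -1]
    - [[0.006, 0, 0.006], [0, 0, 0], -1]
    - [[0.005, 0, 0.006], [0, 0, 0], -1]

```text
clock: 9.7
tool_pos: [0.4804, -0.0431, 0.1871]
orientation: [-179.8, 1.2, 168.1]
contact_force: [1.1, 0.2, 4.1]
opening: 0.007
```

Run:
```python
from h import *
go(tipat(20))
```

```text
t 9.7 tip [ 0.48192656 -0.04356503  0.11413658] F [1.13706821 0.2197943  4.11028509]
target tcp [ 0.4707 -0.0424  0.1668] shift [ 0.0101 -0.0013  0.0201] turn [-0.15  1.23  0.28]
```

The cover is being pushed (4 N). Continuing down.

Emit:
drive_tool:
  steps:
    - [[0.005, 0, 0.006], [0, 1, 0], -1]
    - [[0.004, 0, 0.007], [0, 0.3, 0], -1]
    - [[0.004, 0, 0.007], [0, 0, 0], -1]
    - [[0.003, 0, 0.007], [0, 0, 0], -1]
    - [[0.003, 0, 0.007], [0, 0, 0], -1]

```text
clock: 10.12
tool_pos: [0.4631, -0.0395, 0.1509]
orientation: [-179.9, 0.3, 168.1]
contact_force: [2.8, 0.2, 3.9]
opening: 0.003
```

Run:
```python
from h import *
go(DOT+[0,0,-.0075])
```

```text
t 10.1167 tip [ 0.46343733 -0.03970395  0.07794224] F [2.75106214 0.22034499 3.90640421]
target tcp [ 0.455  -0.039   0.1355] shift [ 0.0081 -0.0012  0.0154] turn [-0.12  0.26  0.26]
```

Emit:
drive_tool:
  steps:
    - [[0.003, 0, 0.005], [0, 0.2, 0], -1]
    - [[0.003, 0, 0.004], [0, 0, 0], -1]
    - [[0.002, 0, 0.003], [0, 0, 0], -1]
    - [[0.001, 0, 0.003], [0, 0, 0], -1]
    - [[0, 0, 0.003], [0, 0, 0], -1]

```text
clock: 10.53
tool_pos: [0.4552, -0.0381, 0.1348]
orientation: [-179.8, 0.2, 168.1]
contact_force: [-12.4, 3.1, 47.2]
opening: 0.002
```

Run:
```python
from h import *
go(DOT+[0,0,-.0085])
```

```text
t 10.5333 tip [ 0.45532474 -0.03830723  0.06179599] F [-12.41822866   3.14703048  47.21352979]
target tcp [ 0.455  -0.039   0.1345] shift [-0.     -0.0009  0.0003] turn [-0.16  0.16  0.26]
```

At the stop (47 N, tip 0.062). Releasing upward, then checking.

Emit:
drive_tool:
  steps:
    - [[0, 0, -0.01], [0, 0, 0], -1]
    - [[0, 0, -0.03], [0, 0, 0], -1]
    - [[0, 0, -0.04], [0, 0, 0], -1]
    - [[0, 0, -0.04], [0, 0, 0], -1]
    - [[0, 0, -0.03], [0, 0, 0], -1]
    - [[0, 0, 0], [0, 0, 0], -1]
    - [[0, 0, 0], [0, 0, 0], -1]
    - [[0, 0, 0], [0, 0, 0], -1]
    - [[0, 0, 0], [0, 0, 0], -1]
    - [[0, 0, 0], [0, 0, 0], -1]
    - [[0, 0, 0], [0, 0, 0], -1]
    - [[0, 0, 0], [0, 0, 0], -1]
    - [[0, 0, 0], [0, 0, 0], -1]
    - [[0, 0, 0], [0, 0, 0], -1]

```text
clock: 11.7
tool_pos: [0.4343, -0.0332, 0.273]
orientation: [-179.8, -3.2, 168.1]
contact_force: [0.2, -0.3, 0.2]
opening: 0.001
```

Run:
```python
from h import *
go(DOT)
s=manip.get_image("side")[:,:,::-1];cv2.imwrite("pics/side7.png",cv2.resize(s[100:260,230:470],(800,533),interpolation=cv2.INTER_CUBIC))
h=cv2.cvtColor(s,cv2.COLOR_BGR2HSV);m=cv2.inRange(h,(0,0,140),(180,75,255))
k=np.zeros_like(m);k[177:190,359:375]=m[177:190,359:375];M=cv2.moments(k,True)
print("dot",M["m10"]/M["m00"],M["m01"]/M["m00"],M["m00"],"was 366.33 183.31 48")
```

```text
t 11.7 tip [ 0.43021607 -0.03262574  0.20014687] F [ 0.15518022 -0.26842154  0.18127861]
target tcp [ 0.455 -0.039  0.143] shift [-0.0287 -0.0009  0.1286] turn [-0.23 -3.19  0.28]Traceback (most recent call last):
  File "<stdin>", line 6, in <module>
ZeroDivisionError: float division by zero
```

View pics/side7.png

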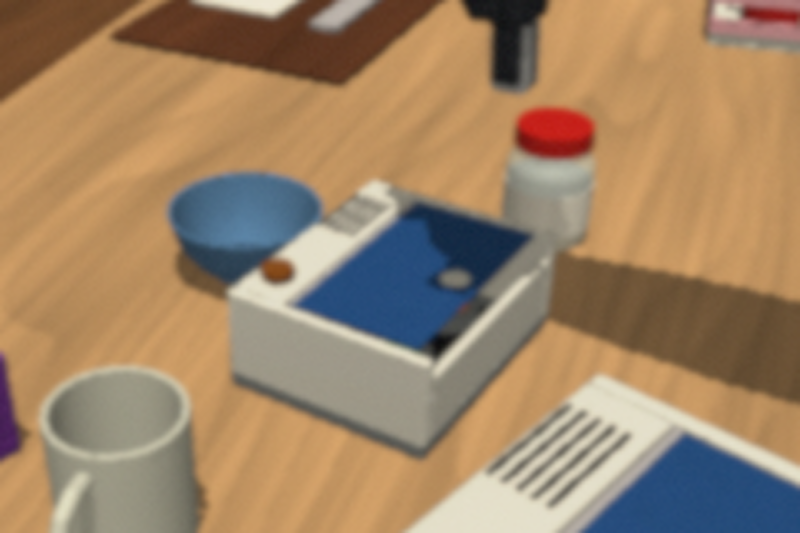

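The cover is flush. The dot, now in shadow, is at full-image (366.8, 183.4), against (366.3, 183.3) at the start. Mug, jar and bowl are standing, and the arm is clear.

```bash
python3 -c "
from plant import manip
print(manip.finish_job())"
```

```text
the job is handed in; nothing more can be done
None
```

The console is reset and the job is handed in, at about 11.8 s on the robot's clock. No verdict was reported.

- **Opening:** I pressed the blue cover to its stop on the small white console (25 N, fingertips at 62.6 mm) and let go. It sprang open.
- **Green button:** I pressed it twice. On the first press the fingers were about 8 mm towards the hinge from the button's centre and the force reached 65 N, so they may have partly met the collar. I re-centred and pressed again, which gave about 4 N of spring and then a hard stop after about 7 mm, so it was fully down.
- **Closing:** I pushed the cover shut from its outer face to the stop (47 N, fingertips at 61.8 mm) and moved clear.

**Last checks:**
- **Cover:** the side view shows it flush. Its dot, by eye in shadow, is within 1 pixel of where it was when latched at the start. The scripted check of the dot failed because of that shadow.
- **Loose objects:** the mug, jar and bowl are standing and show no sign of having moved. I did not measure their positions again.
- **Orange button:** it stood out when I last saw it, before closing. I judged by eye that the fingers stayed clear of it.
- **Robot:** it was touching nothing, with under 0.5 N at the wrist.

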